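# Start the kiln from its control console

### The job

Start a slow firing on the kiln's grey control console by touch: first tip the mains rocker switch on by pressing its raised half right down, then push the long bar-shaped key (slow programme) fully in, and then press the round start button right down, hold it down for two seconds and let it go. Do not press the square key (fast programme), never press a key or the start button before its turn, leave the rocker on and the bar key in, and do not move the pottery and the spatula that stand around.

Things in the scene. Friction and masses are not known exactly. Their poses are not given: they have to be found in the camera images.
- console: flat grey box fixed to the table, 200 (x) x 280 (y) x 40 mm high. Origin: on the table under the centre of its 2 x 2 grid of switch modules; the box spans y -100 to +180 mm. x away from the robot at yaw 0, z up. Modules: fixed white blocks 78 x 78 x 20 mm (tops 60 mm above the table), centred at x, y = +-44 mm, square to it, one dark grey control centred on each; which is where varies
- rocker_raised (a point): point on the top of the raised half of the mains rocker (a dark grey V-shaped paddle in a thin flat frame, 52 mm long in x, 30 mm wide), 19 mm from its crease, mid-width. The raised half is on the console's +x side when off. Moves with the paddle: about 74 mm above the table when off, 67 mm when on. Axes are the paddle's: y the pivot axis; when off, as the console's
- rocker (a joint): mains rocker: 0 = off (one half flat, the other sloping up 0.40 rad), 0.40 rad = on (raised half pressed flat, the other then slopes up). Halves 26 mm long, 6 mm thick; pivot along the console's y at the crease, 64 mm above the table. Stays wherever it is left; about 4 N at rocker_raised moves it
- bar_key_top (a point): centre of the top of the bar key (slow programme): a dark grey bar 18 mm (x) x 60 mm (y), standing 12 mm proud of its module (top 72 mm above the table when out). Moves with the key; axes as the console's
- bar_key (a joint): bar key: 0 = out, 0.008 m = fully in (still 4 mm proud). Moves straight down, about 3 N plus damping, and stays in wherever it is left
- square_key_top (a point): centre of the top of the square key (fast programme, not to be pressed): dark grey, 28 x 28 mm, standing 12 mm proud of its module (top 72 mm above the table)
- square_key (a joint): square key: 0 = out, 0.008 m = fully in; about 3 N moves it and it stays in wherever it is left
- start_button_top (a point): centre of the top of the round start button: dark grey, 32 mm diameter, standing 12 mm proud of its module (top 72 mm above the table when out). Moves with the button; axes as the console's
- start_button (a joint): start button: 0 = out, 0.006 m = right down (still 6 mm proud). Spring return: about 1.5 N to start moving, 5 N right down
- cup: small loose terracotta cup, 54 mm across the rim, 50 mm high, standing on the bare end of the console (its +y end), rim 90 mm above the table; origin: centre of its underside
- bowl: loose white bowl, 110 mm across, 45 mm high, on the table beside the console's -y end; origin: centre of its underside
- vase: loose terracotta vase, 72 mm across, 95 mm high, on the table beyond the console's +x side; origin: centre of its underside
- spatula: loose spatula, 170 mm long (steel blade 90 x 65 mm, wooden handle), lying on the table along the console's -x side; origin: centre of its underside

How it is judged:
On the way, in this order (a step that is already met when the one before it is completed fails the run):
1. the mains rocker is tipped on (value of joint rocker above 0.33 rad), for 0.1 s.
2. the bar key is pushed in (value of joint bar_key above 0.0062 m), for 0.1 s.
3. the start button is held right down for two seconds (1.5 s suffices) with the rocker on and the bar key in (value of joint start_button above 0.0045 m and value of joint rocker above 0.33 rad and value of joint bar_key above 0.0062 m), for 1.5 s.
At the end, for the whole second after the job is handed in: rocker on (over 0.33 of 0.40 rad), bar key in (over 6.2 of 8 mm), start button out again (under 1 mm), square key still out (under 2 mm), and cup, bowl, vase and spatula within 15 mm of where they stood (value of joint rocker above 0.33 rad and value of joint bar_key above 0.0062 m and value of joint start_button below 0.001 m and value of joint square_key below 0.002 m and distance of each of cup, bowl, vase, spatula from where it was at the start of the episode below 0.015 m); the robot touches nothing.
It fails at once if the square key is pressed (2 mm or more) (value of joint square_key above 0.002 m).
It fails at once if the bar key is pressed while the rocker is off (value of joint bar_key above 0.003 m and value of joint rocker below 0.3 rad).
It fails at once if the start button is pressed before the bar key is in and the rocker on (value of joint start_button above 0.003 m and (value of joint bar_key below 0.0055 m or value of joint rocker below 0.3 rad)).
It fails at once if the cup, bowl, vase or spatula is shoved, lifted or carried (15 mm or more) (distance of any of cup, bowl, vase, spatula from where it was at the start of the episode above 0.015 m).
It also fails if it takes over 42 s, if anything falls off the work surface, if the arm or the gripper's body presses on something with over 40 N, if the wrist force passes 120 N, or if a joint passes its speed limit or range.

### The arm

A 6-joint arm with a two-finger parallel gripper is mounted at the origin on the work surface. World frame = base frame: x ahead of the robot, y to its left, z up, the work surface at z = 0. Lengths are in m, angles in rad, forces in N, time in s.
With the tool pointing down it reaches from about 0.25 to 0.775 m from the base axis. Payload 4 kg.
Tool frame: the origin (TCP) lies between the finger pads; the fingertips stand 22 mm ahead of it and the grasp point (between the pads) lies 3 mm ahead of it; z points along the fingers, y is the line along which they close (so a half turn about z gives the same grasp; the last joint's range is limited). The gripper opens to 94 mm and grips with 3 to 60 N. Pads are 16 mm wide; open, the fingers measure 119 mm over their backs; the gripper's body (75 mm by 177 mm) begins 78 mm behind the grasp point.
Start: joints at [1.222, 0.087, 1.371, -0, 1.684, -0.103], TCP at [0.134, 0.533, 0.228] pointing down, gripper open.
Joint ranges: [-3.1, 3.1], [-0.76, 2.03], [0.27, 2.55], [-1.08, 4.22], [0.17, 2.65], [-2.57, 2.57]. Speed limits (rad/s): [2.79, 2.79, 3.14, 3.14, 3.14, 3.14].

### API

Orientations are given as [roll, pitch, yaw] about the fixed x, y, z axes, in that order (R = Rz(yaw) Ry(pitch) Rx(roll)).
In Python, from rig import status, grab_frame, get_calibration, ctrl, spotter gives the robot as it stands.
- The arm moves only by the tool step_arm, never from a script. Its argument "series" is one flat list of numbers, 5 for each row, row after row: the opening, from 0 (shut) to 1 (fully open), then the shift along the tool's x, y, z in m, then the turn about the tool's z in degrees. In form: [grip, tx, ty, tz, turn, grip, tx, ty, tz, turn, ...]. A call has 1 to 12 rows; each row shifts and turns the commanded pose from where the row before left it, along the tool's axes as they then stand; what a row does not reach is not made up. A row lasts 1/10 s, in which the tool goes at most 50 mm and 8.59 degrees, less where a joint would pass 70% of its speed; a pose out of reach is approached as far as the arm can. A call is refused whole if a number of a shift passes 0.05 or a number of a turn 8.59, either way. A call with a gripper value outside its range is refused whole. The fingers move at their own pace and stop on an object; "newtons" is the grip in N (left out, the last holds). Time passes only in rows, so rows that do not move let the fingers close. It gives the time, the measured TCP pose, the force, the opening and the grip force at its end, in the units of the state.
- status.state(): the state, without advancing time (a new reading comes with each control period).
- grab_frame(name): name is "scene" or "top" or "wrist"; returns (picture, depth): 400x640x3 uint8, blue, green, red; 400x640 float32, m along the optical axis (not along the pixel's ray), 0 where there is no reading.
- get_calibration(name): a dict with "vertical_fov" (degrees; the focal length in pixels is half the picture's height over the tangent of half this angle, whatever the lens; pixels are square), "cx", "cy" (the principal point, pixels), "R" (3x3) and "t" (3): a world point X has camera coordinates R X + t. Camera axes: x right, y down, z forward; pixel columns grow to the right and rows downward; lengths in m; the calibration is good to about 2 mm. A picture is of the moment at which its call begins: read the wrist's pose just before it. get_calibration takes no time and is no camera call; for the wrist camera it gives the pose at the moment of the call.
- ctrl.hand_in(): hands the job in; it is judged then, once.
Trained networks look in the newest picture that a camera, given by its name, has taken for a name from the list of things; names that differ only in an ending like _2 or _b are one class to them, and where a whole thing is asked for, a point or a joint stands for the part that bears it (a point fixed in the world has none). Each returns a list of dicts, best first, with "conf" (0 to 1); they miss things now and then, are a little off and sometimes report something else, mostly with a low value. They report only what shows in the picture. A call takes as long as a camera call.
- spotter.spot_in(name, camera): "position" ([row, column] in pixels, amid what is visible of it).
- spotter.outline_of(name, camera): "region" (400x640 bool, what is visible of it) and "position" ([row, column] in pixels, amid what is visible of it).
The state is a dict: "time_s": time; "qpos": joint angles; "dq": joint speeds; "tau": joint torques, N m; "tcp_pos": TCP position; "tcp_rot": TCP orientation; "contact_force": force on the tool from outside, world axes, zero at the start; "ft_torque": the same for the moment, N m; "gripper_width": opening from 0.0 (shut) to 1.0 (fully open); "gripper_force": force on a finger pad.
Only numpy, scipy, OpenCV 4.12 (cv2) and the standard library are available. Lean on these libraries where they do the work, as an engineer would, in place of code of your own. Each camera call takes 0.05 s, during which the arm holds its last target. There are 200 camera calls.

## Working session

There is one attempt and no reset: what is moved stays moved. The work goes in short steps, Python scripts to look and compute and a tool call to move; the robot and the scene stay as the last step left them, time stands still between calls to the robot, and variables do not carry over. Pictures are saved under pics/ and viewed, at most 10 in all, crops included, and the job is handed in when it is done.

Besides the shell and the picture viewer there is one more tool, called after "Call:" by a JSON object that holds its "method" and its "body", one argument or row to a line. step_arm: Moves the arm, as the interface text tells. Its arguments: {"type":"object","properties":{"series":{"type":"array","items":{"type":"number"}},"newtons":{"type":"number"}},"required":["series"]}

```bash
mkdir -p pics; cat > h.py <<'E'
import numpy as np,cv2
from rig import status, grab_frame, get_calibration, ctrl, spotter
def w(px,d,cal):
    f=200/np.tan(np.radians(cal["vertical_fov"])/2)
    r,c=px; p=np.array([(c-cal["cx"])/f*d,(r-cal["cy"])/f*d,d])
    return np.array(cal["R"]).T@(p-np.array(cal["t"]))
E
python3 - <<'E'
from h import *
s=status.state();print(s["time_s"],s["tcp_pos"],s["tcp_rot"],s["contact_force"])
for cam in ["top","scene"]:
    im,d=grab_frame(cam);cal=get_calibration(cam);cv2.imwrite(f"pics/{cam}0.png",im)
    for n in ["console","rocker_raised","bar_key_top","square_key_top","start_button_top","cup","bowl","vase","spatula"] if cam=="top" else []:
        for o in spotter.outline_of(n,cam)[:2]:
            m=o["region"]&(d>0); dd=np.median(d[m]); p=o["position"]
            print(n,round(o["conf"],2),np.round(p),w(p,dd,cal).round(3),m.sum())
print(status.state()["time_s"])
E
```

```text
0.0 [0.13368097 0.53298897 0.22631242] [-3.13938566e+00 -1.68196521e-04  2.89577300e+00] [ 0.08185041 -0.02551017 -0.64641868]
console 0.79 [254. 328.] [ 0.473 -0.018  0.04 ] 7733
rocker_raised 0.64 [280. 361.] [ 0.433 -0.083  0.069] 432
bar_key_top 0.72 [226. 407.] [ 0.542 -0.154  0.072] 345
start_button_top 0.5 [227. 405.] [ 0.539 -0.151  0.071] 362
start_button_top 0.28 [171. 400.] [ 0.647 -0.131  0.069] 956
cup 0.64 [273. 306.] [0.43  0.016 0.056] 767
bowl 0.7 [273. 408.] [ 0.458 -0.164  0.073] 267
bowl 0.64 [271. 305.] [0.434 0.018 0.059] 737
vase 0.69 [173. 401.] [ 0.644 -0.134  0.068] 984
vase 0.15 [226. 405.] [ 0.541 -0.15   0.072] 335
spatula 0.6 [342. 364.] [ 0.326 -0.109  0.008] 2162
0.55
```

```bash
python3 - <<'E'
import cv2
a=cv2.imread("pics/top0.png")[120:380,240:520]
cv2.imwrite("pics/top0c.png",cv2.resize(a,None,fx=2.3,fy=2.3,interpolation=cv2.INTER_CUBIC))
E
```

```text
(no output)
```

View pics/top0c.png

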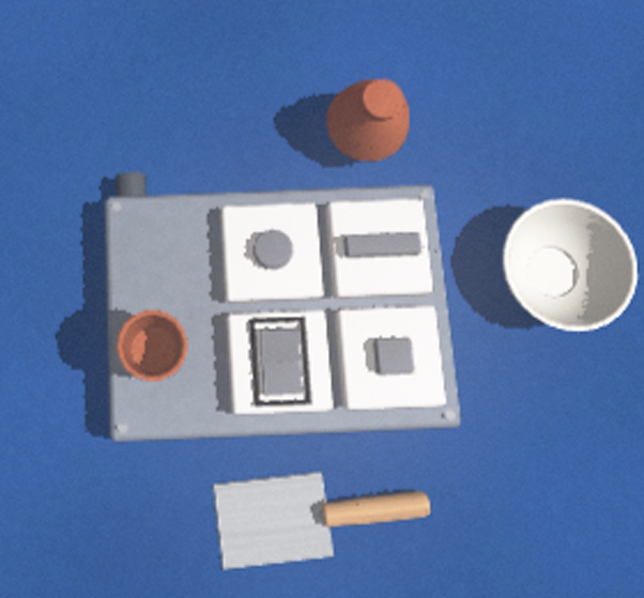

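View pics/scene0.png

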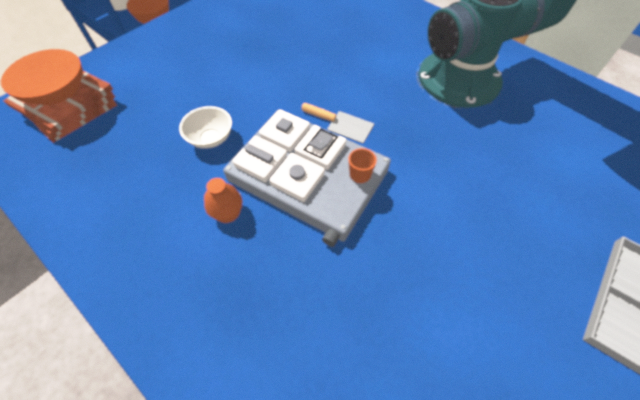

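The top view shows the console with +x up and +y left. In full-picture (row, col), the round button is at about (229, 359), the bar at (226, 406), the rocker at (277, 362) and the square key at (275, 411). The cup is at (270, 306), on the +y end near the rocker. The scene view confirms this layout.

```bash
cat > m.py <<'E'
from h import *
def cloud(cam):
    im,d=grab_frame(cam);cal=get_calibration(cam)
    r,c=np.mgrid[0:400,0:640]
    f=200/np.tan(np.radians(cal["vertical_fov"])/2)
    P=np.stack([(c-cal["cx"])/f*d,(r-cal["cy"])/f*d,d],-1)
    return im,d,(P-np.array(cal["t"]))@np.array(cal["R"])
def measure(cam,box):
    im,d,X=cloud(cam)
    i=im.astype(int)
    inb=(d>0)&(X[...,0]>box[0])&(X[...,0]<box[1])&(X[...,1]>box[2])&(X[...,1]<box[3])
    mod=inb&(abs(X[...,2]-.062)<.022)&(i.min(-1)>185)
    mod=cv2.morphologyEx(mod.astype(np.uint8),cv2.MORPH_OPEN,np.ones((3,3)))
    n,l,st,_=cv2.connectedComponentsWithStats(mod)
    for k in range(1,n):
        if st[k,4]<300:continue
        q=X[l==k]; R=cv2.minAreaRect((q[:,:2]*1000).astype(np.float32)); print("mod",np.round(R[0],1),np.round(R[1],1),round(R[2],1),q[:,2].mean().round(4))
    dk=inb&(X[...,2]>.062)&(X[...,2]<.085)&(i.max(-1)<165)&(i.max(-1)-i.min(-1)<40)
    n,l,st,_=cv2.connectedComponentsWithStats(cv2.morphologyEx(dk.astype(np.uint8),cv2.MORPH_OPEN,np.ones((3,3))))
    for k in range(1,n):
        if st[k,4]<60:continue
        q=X[l==k]; R=cv2.minAreaRect((q[:,:2]*1000).astype(np.float32)); print("ctl",np.round(R[0],1),np.round(R[1],1),round(R[2],1),q[:,2].mean().round(4),st[k,:2])
    return im
E
python3 - <<'E'
from m import *
measure("top",(.35,.62,-.24,0.1))
E
```

```text
mod [ 545.4 -155.4] [82.7 82.6] 11.2 0.0601
mod [527.4 -66.6] [81.7 77.1] 11.2 0.0603
mod [ 457.4 -172.9] [79.1 82.4] 10.7 0.0601
mod [ 444.3 -111.8] [77.1 25.8] 7.1 0.0601
mod [435.2 -67.5] [79.2 46.3] 15.9 0.0601
ctl [525.7 -62.7] [22.7 29.7] 64.4 0.0719 [350 220]
ctl [ 541.8 -132.9] [10.1 20.7] 12.1 0.0721 [390 222]
ctl [444.4 -82.9] [36.2 30.3] 12.0 0.0715 [353 263]
```

Call:
{"method": "step_arm", "body": {
  "series": [0,0,0,0,-8.5,0,0,0,0,-8.5,0,0,0,0,-8.4,0,-0.012,-0.04,0,0,0,-0.012,-0.04,0,0,0,-0.012,-0.04,0,0,0,-0.012,-0.04,0,0,0,-0.012,-0.04,0,0,0,-0.012,-0.04,0,0,0,-0.012,-0.04,0,0,0,-0.012,-0.04,0,0,0,-0.012,-0.04,0,0],
  "newtons": 20
}}

```text
time_s: 1.8
tcp_pos: [0.3108, 0.2002, 0.2278]
tcp_rot: [3.141, 0.001, -2.944]
contact_force: [0.6, 0.5, -1.3]
gripper_width: 0.021
gripper_force: 0.0
```

Call:
{"method": "step_arm", "body": {
  "series": [0,-0.013,-0.04,0,0,0,-0.013,-0.04,0,0,0,-0.013,-0.04,0,0,0,-0.013,-0.04,0,0,0,-0.013,-0.04,0,0,0,-0.013,-0.04,0,0,0,-0.013,-0.04,0,0,0,-0.013,-0.04,0,0,0,-0.01,-0.03,0,0,0,0,0,0,0]
}}

```text
time_s: 2.8
tcp_pos: [0.4918, -0.1223, 0.2266]
tcp_rot: [-3.141, -0.001, -2.948]
contact_force: [-0.7, 0.7, 0.8]
gripper_width: 0.003
gripper_force: 0.0
```

```bash
cat > loc.py <<'E'
from h import *
C=np.array([.4924,-.1198]);Y=np.radians(11.3)
def loc():
    s=status.state();p=s["tcp_pos"];d=np.array(p[:2])-C
    print("t",s["time_s"],"console xy mm",(np.array([np.cos(Y)*d[0]+np.sin(Y)*d[1],-np.sin(Y)*d[0]+np.cos(Y)*d[1]])*1000).round(1),"tip z",round((p[2]-.022)*1000,1),"yaw",np.degrees(s["tcp_rot"]).round(1),"w",s["gripper_width"],"F",np.round(s["contact_force"],1))
E
python3 - <<'E'
from loc import *;from m import *
loc(); im=measure("wrist",(.35,.62,-.24,0.1)); cv2.imwrite("pics/w1.png",im)
E
```

```text
t 2.8 console xy mm [-1.  -2.4] tip z 204.6 yaw [-1.800e+02 -1.000e-01 -1.689e+02] w 0.0030872596939980628 F [-0.7  0.7  0.8]
mod [ 458.2 -168.6] [76. 76.] 11.3 0.0587
mod [440.3 -82.1] [75.7 75.5] 11.3 0.0587
mod [527.2 -65.5] [77.1 74.3] 12.6 0.0589
mod [ 544.1 -151.5] [75.7 75.7] 11.1 0.0588
ctl [439.8 -81.7] [50.2 29.9] 11.7 0.0683 [363 115]
ctl [ 457.6 -167.5] [27.6 27.8] 11.3 0.0704 [264 129]
ctl [526.  -64.2] [30.4 31. ] 53.8 0.0704 [360 222]
ctl [ 543.5 -150.1] [18.2 59.5] 11.4 0.0701 [252 228]
```

View pics/w1.png

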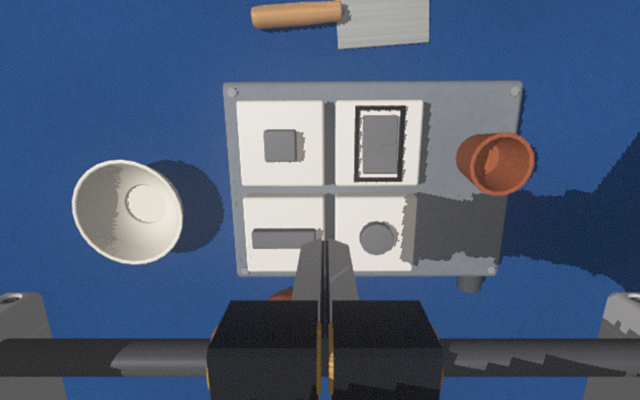

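The wrist view shows the square key (145, 280), rocker (143, 380), bar (238, 284) and button (238, 376), with nothing in the way. I'm averaging the two measured grid centres and going to the rocker.

Call:
{"method": "step_arm", "body": {
  "series": [0,0.014,0.024,0,0,0,0.013,0.024,0,0,0,0,0,0.04,0,0,0,0,0.04,0,0,0,0,0.035,0,0,0,0,0,0,0,0,0,0,0]
}}

```text
time_s: 3.55
tcp_pos: [0.4547, -0.0766, 0.1131]
tcp_rot: [3.141, -0.0, -2.943]
contact_force: [0.5, -0.4, 0.2]
gripper_width: 0.008
gripper_force: 0.0
```

```bash
sed -i 's/^C=.*;Y/C=np.array([.4921,-.1178]);Y/' loc.py; python3 - <<'E'
from loc import *
loc(); im,_=grab_frame("wrist"); cv2.imwrite("pics/w2.png",im)
E
```

```text
t 3.55 console xy mm [-28.6  47.7] tip z 91.1 yaw [ 180.    -0.  -168.6] w 0.007944698483340258 F [ 0.5 -0.4  0.2]
```

View pics/w2.png

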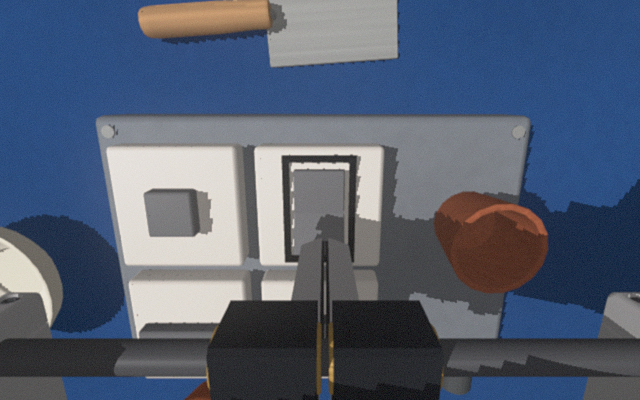

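The closed fingers (column 324) are over the rocker's raised half (column 319), about 3 mm too far in +y. I'll correct that and press.

Call:
{"method": "step_arm", "body": {
  "series": [0,0,-0.003,0.005,0,0,0,0,0.005,0,0,0,0,0.004,0,0,0,0,0.004,0,0,0,0,0.004,0,0,0,0,0.003,0,0,0,0,0,0,0,0,0,0,0]
}}

```text
time_s: 4.4
tcp_pos: [0.458, -0.0804, 0.0892]
tcp_rot: [-3.14, 0.006, -2.944]
contact_force: [4.5, 1.5, 5.8]
gripper_width: 0.005
gripper_force: 2.7
```

```bash
python3 -c "
from loc import *
loc()"
```

```text
t 4.4 console xy mm [-26.2  43.3] tip z 67.2 yaw [-179.9    0.3 -168.7] w 0.005283069574988395 F [4.5 1.5 5.8]
```

Call:
{"method": "step_arm", "body": {
  "series": [0,0,0,0.002,0,0,0,0,0.002,0,0,0,0,0,0,0,0,0,0,0]
}}

```text
time_s: 4.8
tcp_pos: [0.4581, -0.0805, 0.089]
tcp_rot: [-3.139, 0.007, -2.944]
contact_force: [-3.3, 2.9, 22.9]
gripper_width: 0.001
gripper_force: 11.2
```

The rocker has bottomed out: the force jumped and it stopped moving. I'll lift and move over the bar key.

Call:
{"method": "step_arm", "body": {
  "series": [0,0,0,-0.025,0,0,0,0,-0.025,0,0,-0.024,-0.029,0,0,0,-0.024,-0.029,0,0,0,-0.023,-0.029,0,0,0,0,0,0,0,0,0,0,0,0]
}}

```text
time_s: 5.5
tcp_pos: [0.5413, -0.1517, 0.1318]
tcp_rot: [3.139, -0.004, -2.945]
contact_force: [-0.6, -0.4, 0.4]
gripper_width: 0.003
gripper_force: 0.0
```

```bash
python3 - <<'E'
from loc import *;from m import *
loc(); im,d,X=cloud("wrist"); cv2.imwrite("pics/w3.png",im)
c,s=np.cos(Y),np.sin(Y)
for x in(-66,-61,-55,-50,-44,-38,-32,-27,-22):
    q=C+np.array([c*x-s*44,s*x+c*44])/1000
    m=(np.hypot(X[...,0]-q[0],X[...,1]-q[1])<.004)&(d>0)
    print(x+44,X[m][:,2].mean().round(4) if m.any() else None)
E
```

```text
t 5.5 console xy mm [ 41.6 -42.9] tip z 109.8 yaw [ 179.9   -0.2 -168.7] w 0.002611482550201662 F [-0.6 -0.4  0.4]
-22 0.0742
-17 0.0735
-11 0.0711
-6 0.0689
0 0.0664
6 0.0658
12 0.0659
17 0.0659
22 0.0659
```

View pics/w3.png

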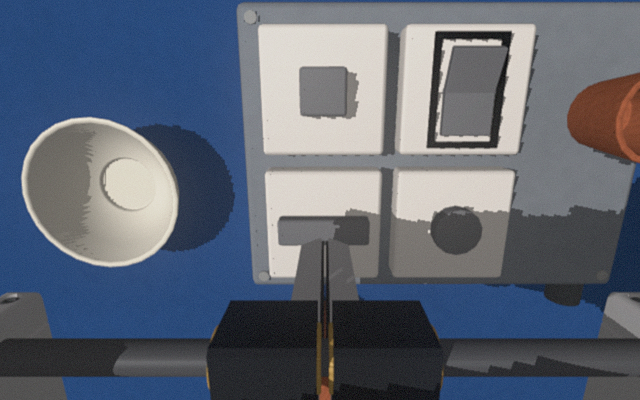

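The rocker is on: its +x half is flat and its -x half is raised. The fingers (column 324) are over the bar (columns 278–368, row 230), so I'll press it.

Call:
{"method": "step_arm", "body": {
  "series": [0,-0.002,0,0.015,0,0,0,0,0.015,0,0,0,0,0.004,0,0,0,0,0.003,0,0,0,0,0.003,0,0,0,0,0.003,0,0,0,0,0.003,0,0,0,0,0.002,0,0,0,0,0,0,0,0,0,0,0]
}}

```text
time_s: 6.55
tcp_pos: [0.5444, -0.1512, 0.0862]
tcp_rot: [-3.142, 0.001, -2.944]
contact_force: [-3.6, 1.9, 5.0]
gripper_width: 0.003
gripper_force: 2.7
```

Call:
{"method": "step_arm", "body": {
  "series": [0,0,0,0.002,0,0,0,0,0.002,0,0,0,0,0,0,0,0,0,0,0]
}}

```text
time_s: 6.95
tcp_pos: [0.5445, -0.1513, 0.0858]
tcp_rot: [-3.141, 0.002, -2.944]
contact_force: [-8.9, 3.9, 18.7]
gripper_width: 0.004
gripper_force: 9.4
```

The bar key has bottomed out. Next I'll lift and move to the start button.

Call:
{"method": "step_arm", "body": {
  "series": [0,0,0,-0.02,0,0,0,0,-0.02,0,0,0,0.03,0,0,0,0,0.03,0,0,0,0,0.027,0,0,0,0,0,0,0,0,0,0,0,0]
}}

```text
time_s: 7.65
tcp_pos: [0.5275, -0.0662, 0.1213]
tcp_rot: [-3.14, 0.001, -2.943]
contact_force: [-1.0, 0.1, -0.0]
gripper_width: 0.004
gripper_force: 0.0
```

```bash
python3 - <<'E'
from loc import *;from m import *
loc(); im,d,X=cloud("wrist"); cv2.imwrite("pics/w4.png",im)
c,s=np.cos(Y),np.sin(Y)
for x,y in((44,-60),(44,-44),(40,-50),(40,-30),(44,-24),(20,-44),(-44,-44),(36,44)):
    q=C+np.array([c*x-s*y,s*x+c*y])/1000
    m=(np.hypot(X[...,0]-q[0],X[...,1]-q[1])<.004)&(d>0)
    print(x,y,np.median(X[m][:,2]).round(4) if m.any() else None)
E
```

```text
t 7.65 console xy mm [44.9 43.7] tip z 99.3 yaw [-179.9    0.  -168.6] w 0.0036094519457287007 F [-1.   0.1 -0. ]
44 -60 0.0625
44 -44 0.0625
40 -50 0.0624
40 -30 0.1994
44 -24 0.0627
20 -44 0.0586
-44 -44 0.0705
36 44 0.1388
```

View pics/w4.png

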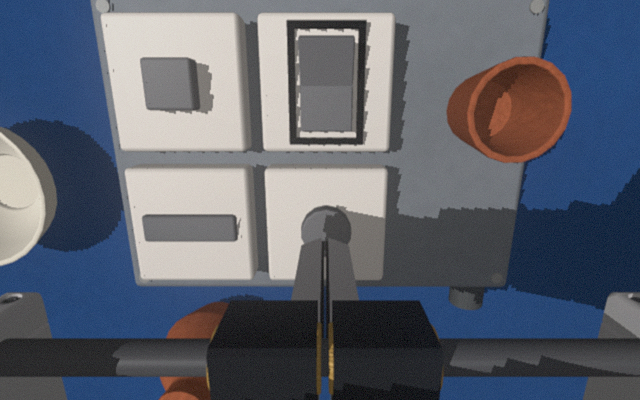

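The bar key is in, 4 mm proud, and the square key is still out. The fingers are over the button (225, 325), so I'll press and hold it.

Call:
{"method": "step_arm", "body": {
  "series": [0,0,0,0.011,0,0,0,0,0.011,0,0,0,0,0.004,0,0,0,0,0.003,0,0,0,0,0.003,0,0,0,0,0.003,0,0,0,0,0.002,0,0,0,0,0,0,0,0,0,0,0]
}}

```text
time_s: 8.6
tcp_pos: [0.5267, -0.0664, 0.088]
tcp_rot: [-3.14, -0.0, -2.944]
contact_force: [-9.3, 0.2, 15.6]
gripper_width: 0.003
gripper_force: 8.1
```

Tip at 66 mm with 15 N: the button is right down. Holding it for two seconds.

Call:
{"method": "step_arm", "body": {
  "series": [0,0,0,0.001,0,0,0,0,0,0,0,0,0,0,0,0,0,0,0,0,0,0,0,0,0,0,0,0,0,0,0,0,0,0,0,0,0,0,0,0,0,0,0,0,0,0,0,0,0,0]
}}

```text
time_s: 9.6
tcp_pos: [0.5268, -0.0664, 0.088]
tcp_rot: [-3.14, 0.0, -2.944]
contact_force: [-10.7, -0.9, 20.7]
gripper_width: 0.004
gripper_force: 9.9
```

Call:
{"method": "step_arm", "body": {
  "series": [0,0,0,0,0,0,0,0,0,0,0,0,0,0,0,0,0,0,0,0,0,0,0,0,0,0,0,0,0,0,0,0,0,0,0,0,0,0,0,0,0,0,0,0,0]
}}

```text
time_s: 10.5
tcp_pos: [0.5268, -0.0664, 0.0879]
tcp_rot: [-3.14, 0.0, -2.944]
contact_force: [-10.7, 0.4, 20.3]
gripper_width: 0.006
gripper_force: 9.9
```

Call:
{"method": "step_arm", "body": {
  "series": [0,0,0,-0.02,0,0,0,0,-0.03,0,0,0,0,-0.04,0,0,0,0,-0.03,0,0,0,0,0,0,0,0,0,0,0,0,0,0,0,0]
}}

```text
time_s: 11.2
tcp_pos: [0.5265, -0.0657, 0.2015]
tcp_rot: [3.14, -0.002, -2.944]
contact_force: [0.4, -0.3, 0.1]
gripper_width: 0.005
gripper_force: 0.0
```

```bash
python3 - <<'E'
from loc import *;from m import *
loc(); im,d,X=cloud("wrist"); cv2.imwrite("pics/w5.png",im)
c,s=np.cos(Y),np.sin(Y)
for x,y in((44,-60),(44,-44),(-44,-44),(36,44),(40,44),(-27,44),(-61,44)):
    q=C+np.array([c*x-s*y,s*x+c*y])/1000
    m=(np.hypot(X[...,0]-q[0],X[...,1]-q[1])<.004)&(d>0)&(X[...,2]<.1)
    print(x,y,np.median(X[m][:,2]).round(4) if m.any() else None)
E
```

```text
t 11.2 console xy mm [43.9 44.3] tip z 179.5 yaw [ 1.799e+02 -1.000e-01 -1.687e+02] w 0.004610444694760748 F [ 0.4 -0.3  0.1]
44 -60 0.0621
44 -44 0.0623
-44 -44 0.0702
36 44 0.0703
40 44 0.0703
-27 44 0.0652
-61 44 0.073
```

View pics/w5.png

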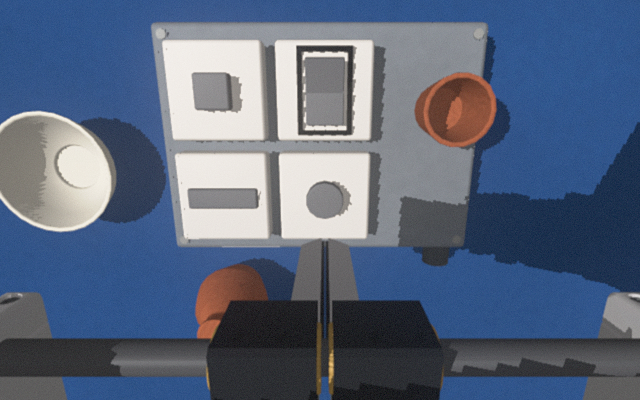

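The rocker (90, 325) is on, the bar (198, 222) is in, and the button (200, 325) and square key (91, 211) are out. The pottery in view hasn't moved and the arm is clear.

```bash
python3 -c "
from rig import ctrl
print(ctrl.hand_in())"
```

```text
the job is handed in; nothing more can be done
None
```

I handed the job in after about 11 s: rocker on, bar key in, start button held about two seconds and released, square key untouched, and the arm clear of everything; hand-in returned no verdict.

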